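# Wedge the filing block into its bench holder

## Robot

A 7-joint arm with a two-finger parallel gripper is mounted at the origin on a cart in front of the work surface, level with it; the furniture and walls round the work are solid. World frame = base frame: x ahead of the robot, y to its left, z up, the work surface at z = 0. Lengths are in m, angles in rad, forces in N, time in s.
With the tool pointing down it reaches from about 0.4 to 0.85 m from the base axis. Payload 10.4 kg.
Tool frame: the origin (TCP) lies at the very end of the fingers, on their centre line; the grasp point (between the pads) lies 19 mm behind it; z points along the fingers, y is the direction in which the jaws open and shut (so a half turn about z gives the same grasp; the last joint's range is limited). The gripper opens to 87 mm and grips with 3 to 60 N. Pads are 19 mm wide; open, the fingers measure 117 mm over their backs; the gripper's body (75 mm by 190 mm) begins 51 mm behind the grasp point.
Start: joints at [-1.283, 0.332, -0.065, 1.46, 0.022, 1.35, -0.088], TCP at [0.191, 0.595, 0.195] pointing down, gripper open.
Joint ranges: [-2.6, 2.6], [-0.5, 2.12], [-1.47, 1.34], [0.16, 2.42], [-1.27, 4.41], [0.06, 2.06], [-2.6, 2.6]. Speed limits (rad/s): [2.22, 2.22, 2.79, 2.79, 3.14, 3.14, 3.14].

## Interface

Orientations are given as a unit quaternion [x, y, z, w].
In Python, from bench import read_state, imaging, r gives the robot as it stands. The module is installed in compiled form; this text tells all that it offers.
- The arm moves only by the tool move_arm, never from a script. Its argument "series" is a list of rows, each a list of 4 numbers: the shift along the tool's x, y, z in m, then the turn about the tool's z in rad. In form: [[x, y, z, roll], ...]. A call has 1 to 20 rows; each row is the pose to reach, as a shift and turn from the pose commanded when the call began, along the tool's axes at that moment; what a row does not reach only later rows make up. A row lasts 1/10 s, in which the tool goes at most 50 mm and 8.59 degrees, less where a joint would pass 70% of its speed; a pose out of reach is approached as far as the arm can. A call with a gripper value outside its range is refused whole. "claw" is the gripper's target within -1 to 1 (fully open at 1, half-way at 0, shut at -1), set as the call begins (left out, the last holds). The fingers move at their own pace and stop on an object; "newtons" is the grip in N (left out, the last holds). Time passes only in rows, so rows that repeat a pose let the fingers close. It gives the time, the measured TCP pose, the force and the opening at its end, in the units of the state.
- read_state(): the state, without advancing time (a new reading comes with each control period).
- imaging.camera(name): name is "side" or "top"; returns (picture, depth): 400x640x3 uint8, red, green, blue; 400x640 float32, m along the optical axis (not along the pixel's ray), 0 where there is no reading.
- imaging.get_calibration(name): a dict with "camera_matrix" (3x3 intrinsics, pixels), "R" (3x3) and "t" (3): a world point X has camera coordinates R X + t. Camera axes: x right, y down, z forward; pixel columns grow to the right and rows downward; lengths in m; the calibration is good to about 2 mm. A picture is of the moment at which its call begins. get_calibration takes no time and is no camera call.
- r.close_job(): hands the job in, once; it reports no verdict.
The state is a dict: "time": time; "joint_positions": joint angles; "joint_vel": joint speeds; "joint_torque": joint torques, N m; "ee_pos": TCP position; "eef_rot": TCP orientation; "ft_force": force on the tool from outside, world axes, zero at the start; "torque": the same for the moment, N m; "width": finger opening in m.
Only numpy, scipy, OpenCV 4.12 (cv2) and the standard library are available. Lean on these libraries where they do the work, as an engineer would, in place of code of your own. Each camera call takes 0.05 s, during which the arm holds its last target.

## Task

Pick up the wooden filing block and slide its dovetail tongue, sloped nose first, into the wide mouth of the tapered way on the grey bench holder; push it along until it wedges tight, then let go and leave it standing there by itself. Go by feel: how far it travels before it binds differs every time, so stop when it resists a firm push of about 17 N; much over 22 N overdrives the sprung brass strip and spoils it. Do not disturb the plaster cast, the steel ring or the felt wheel.

Things in the scene. Friction and masses are not known exactly. Their poses are not given: they have to be found in the camera images.
- pin_mid (a point): Grip point of the loose wooden filing block (110 long x 30 wide, 60 mm high on its tongue, 0.24 kg): on its mid plane, 38 mm above the tongue's underside, 10 mm behind mid-length. +x to the nose, y across the 30 mm grip width, z up. Flat upright sides from 45 behind to 35 mm ahead of here, 16 to 60 mm above the underside; ahead of that the top slopes down to 38 mm.
- pin_tail (a point): Centre of the flat upright tail face of the block, opposite the sloped nose, 45 mm behind pin_mid; a push here along +x drives the ungripped block in and lets it align itself (side load from a grip feels like binding). Axes as pin_mid. Steel tongue below: from 20 to 90 mm ahead of this face, 14 mm high, underside 37.5 mm wide at the tail end, 30.5 mm at the nose end; sides lean in 15 deg.
- holder: Bench holder, fixed: grey plate, x -60 to 70, y -50 to 50 mm, 20 mm high, with two 14 mm high rails (tops 34 mm up) forming an undercut dovetail way along x, floor 20 mm up, tapering like the tongue, 0.05 mm per mm each side. Origin: plate's underside, way's centre line; +x is the slide-in direction, z up. Rail at +y: sprung brass strip. Block seated: pin_mid is 58 mm above this origin.
- way_mouth (a point): Middle of the way's wide mouth (39.5 mm at the floor), on the floor: x = -55, z = 20 mm in the holder's frame, axes as the holder. The way ends 120 mm farther on. The brass strip's setting varies unseen by 2 mm either way: pin_mid is 25 to 65 mm past the mouth (+x) when the block first binds, and 3 to 8 mm farther when tight.
- gib (a joint): How far the brass strip is pushed back sideways (+y) against its spring, m: 0 free, 45 N per mm, stop at 3 mm. After first binding, 10 mm more slide pushes it back 1 mm. A straight 17 N push on the block gives about 0.35 to 0.55 mm (friction varies). Tight: 0.25 mm or more, held by friction after release; 0.8 mm or more is overdriven.
- cast: Bystander: white plaster jaw cast, 53 x 71 x 27 mm, loose; origin at the centre of its underside.
- ring: Bystander: grey steel casting ring, a cylinder 55 mm across and 55 mm high, loose; origin at the centre of its underside.
- wheel: Bystander: cream felt polishing wheel lying flat, 50 mm across, 14 mm thick, loose; origin at the centre of its underside.
Mind the look-alikes: they are no part of the job. Leave any orange or red look-alike of the holder alone.

How it is judged:
By the outcome, as a careful person would: the job done as asked, in the order asked, and still so for the second after the job is handed in, with the robot touching nothing.
It also fails if it takes over 64 s, if anything falls off the work surface, if the arm or the gripper's body presses on something with over 40 N, if the wrist force passes 120 N, or if a joint passes its speed limit or range.

## Working session

There is one attempt and no reset: what is moved stays moved. The work goes in short steps, Python scripts to look and compute and a tool call to move; the robot and the scene stay as the last step left them, time stands still between calls to the robot, and variables do not carry over. Pictures are saved under pics/ and viewed, and the job is handed in when it is done.

Besides the shell and the picture viewer there is one more tool, called as name([rows], argument=value, ...), one row to a line, values as JSON. move_arm: Moves the arm, as the interface text tells. Its arguments: {"type":"object","properties":{"series":{"type":"array","items":{"type":"array","items":{"type":"number"}}},"claw":{"type":"number"},"newtons":{"type":"number"}},"required":["series"]}

```bash
mkdir -p pics
python3 - <<'E'
from bench import read_state, imaging, r
import cv2, numpy as np
s=read_state()
for k,v in s.items(): print(k,np.round(v,4))
for n in ("top","side"):
    p,d=imaging.camera(n); np.savez(f"{n}0.npz",p=p,d=d)
    cv2.imwrite(f"pics/{n}0.png",p[:,:,::-1])
    c=imaging.get_calibration(n); print(n,c, "cam pos",-np.array(c["R"]).T@np.array(c["t"]))
E
```

```text
time 0.0
joint_positions [-1.2826  0.3329 -0.0647  1.4609  0.0216  1.3499 -0.0885]
joint_vel [ 0.0008  0.0017 -0.      0.     -0.0012  0.0002  0.0011]
joint_torque [-1.00000e-04 -6.23258e+01  2.45000e-02 -3.89902e+01 -6.12000e-02
  3.97000e-02  1.00000e-04]
ee_pos [0.191  0.5946 0.1945]
eef_rot [ 1.548e-01  9.879e-01 -7.000e-04 -1.000e-04]
ft_force [-0.171   1.1444 -0.3061]
torque [0.0282 0.0147 0.0291]
width 0.0873
top {'camera_matrix': array([[477.55838342,   0.        , 325.38134425],
       [  0.        , 477.55838342, 204.12049156],
       [  0.        ,   0.        ,   1.        ]]), 'R': array([[ 0.00480596, -0.99996949, -0.00615792],
       [-0.98792364, -0.0037942 , -0.15489509],
       [ 0.154867  ,  0.00682797, -0.98791173]]), 't': array([-0.01268101,  0.55964413,  1.10101951])} cam pos [ 0.38243503 -0.01807495  1.17431813]
side {'camera_matrix': array([[368.69124106,   0.        , 316.39061694],
       [  0.        , 368.69124106, 199.78899656],
       [  0.        ,   0.        ,   1.        ]]), 'R': array([[-0.99799515,  0.06061448, -0.01820889],
       [ 0.05202974,  0.62193191, -0.78134091],
       [-0.03603589, -0.78072184, -0.62383878]]), 't': array([0.55169861, 0.02712664, 1.13568946])} cam pos [0.59010672 0.83634571 0.7397281 ]
```

View pics/top0.png

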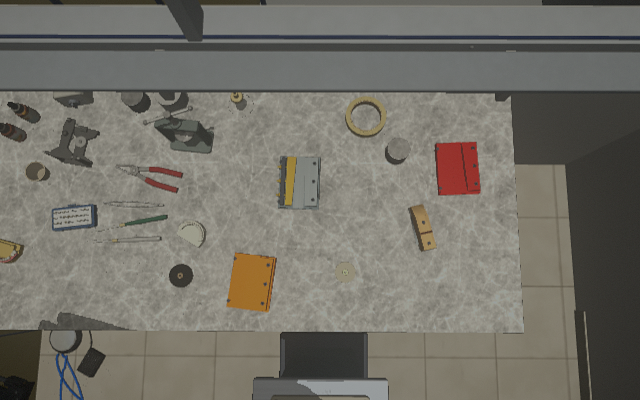

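View pics/side0.png

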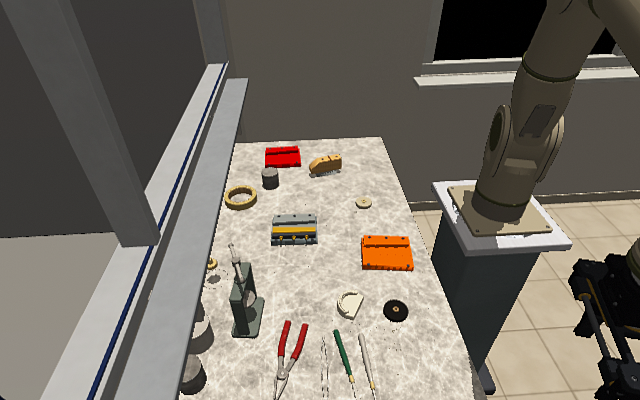

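Run:
```python
import cv2, numpy as np
t=np.load("top0.npz")["p"][:,:,::-1]; s=np.load("side0.npz")["p"][:,:,::-1]
a=cv2.resize(t[140:220,260:340],(400,400),interpolation=cv2.INTER_CUBIC)
b=cv2.resize(t[190:270,380:460],(400,400),interpolation=cv2.INTER_CUBIC)
cv2.imwrite("pics/z1.png",np.hstack([a,b]))
a=cv2.resize(s[200:255,260:330],(400,314),interpolation=cv2.INTER_CUBIC)
b=cv2.resize(s[140:195,285:355],(400,314),interpolation=cv2.INTER_CUBIC)
cv2.imwrite("pics/z2.png",np.hstack([a,b]))
```

```text
(no output)
```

View pics/z1.png

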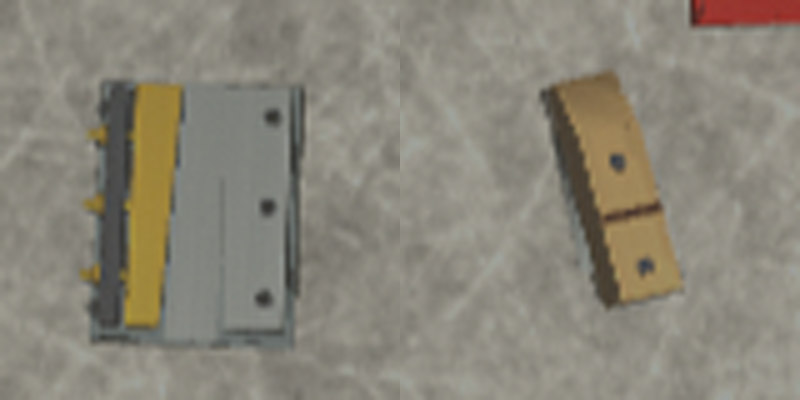

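View pics/z2.png

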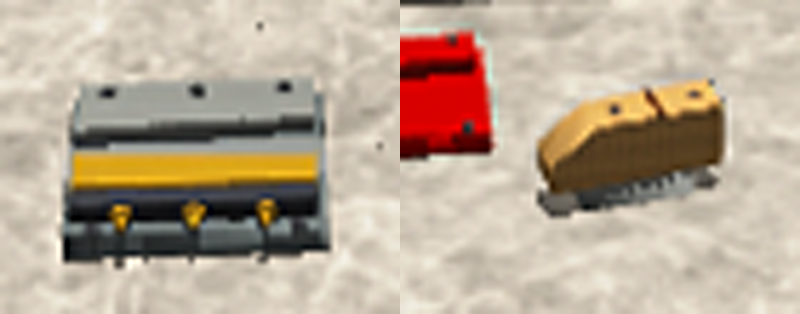

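```bash
cat > h.py <<'E'
import cv2, numpy as np
from bench import imaging
def cloud(n,d):
    c=imaging.get_calibration(n);K=c["camera_matrix"];R=np.array(c["R"]);t=np.array(c["t"])
    v,u=np.mgrid[0:400,0:640]
    X=np.stack([(u-K[0,2])/K[0,0]*d,(v-K[1,2])/K[1,1]*d,d],-1)
    return (X-t)@R
def ray(n,uv,z):
    c=imaging.get_calibration(n);K=c["camera_matrix"];R=np.array(c["R"]);t=np.array(c["t"])
    uv=np.atleast_2d(uv).astype(float)
    D=np.stack([(uv[:,0]-K[0,2])/K[0,0],(uv[:,1]-K[1,2])/K[1,1],np.ones(len(uv))],-1)@R
    C=-R.T@t
    return C+D*((z-C[2])/D[:,2])[:,None]
def proj(n,P):
    c=imaging.get_calibration(n);K=c["camera_matrix"]
    q=(np.atleast_2d(P)@np.array(c["R"]).T+np.array(c["t"]))@K.T
    return q[:,:2]/q[:,2:]
E
python3 - <<'E'
from h import *
np.set_printoptions(precision=4,suppress=True)
for n in("top","side"):
    f=np.load(n+"0.npz");P=cloud(n,f["d"]);hsv=cv2.cvtColor(f["p"],cv2.COLOR_RGB2HSV)
    X,Y,Z=P[...,0],P[...,1],P[...,2]
    print(n,"table z",np.median(Z[(X>.4)&(X<.5)&(abs(Y)<.1)]),"std",Z[(X>.45)&(X<.5)&(abs(Y)<.05)&(Z<.01)].std())
    # block
    m=(abs(X-.35)<.15)&(Y<-.13)&(Y>-.35)&(hsv[...,1]>90)&(hsv[...,0]>8)&(hsv[...,0]<25)&(f["d"]>0)
    m[:150 if n=="top" else 0]=m[:150 if n=="top" else 0]
    print(" wood n",m.sum(),P[m].mean(0),"z max",np.percentile(Z[m],[5,50,90,98]) if m.sum() else None)
    zt=np.percentile(Z[m],95); mt=m&(Z>zt-.006)
    r=cv2.minAreaRect(P[mt][:,:2].astype(np.float32)*1000); print(" top rect",r, "z",np.median(Z[mt]))
    # brass
    mb=(abs(Y-.07)<.12)&(X>.3)&(X<.6)&(hsv[...,1]>120)&(hsv[...,0]>18)&(hsv[...,0]<30)
    print(" brass",mb.sum(),P[mb].mean(0))
    # holder by height
    mh=(Z>.012)&(Z<.06)&(abs(X-P[mb][:,0].mean())<.09)&(abs(Y-P[mb][:,1].mean()+.03)<.09)
    r=cv2.minAreaRect(P[mh][:,:2].astype(np.float32)*1000); print(" holder rect",r,"zs",np.percentile(Z[mh],[5,25,50,75,95]))
E
```

```text
top table z 0.00022269731602506142 std 0.002194464765269505
 wood n 244 [ 0.4771 -0.2475  0.0602] z max [0.0566 0.0603 0.063  0.0645]
 top rect ((477.6188659667969, -247.59158325195312), (49.8178596496582, 28.71691131591797), 14.057419776916504) z 0.0606914376519394
 brass 133 [0.5638 0.0847 0.0333]
 holder rect ((603.8878784179688, 57.778099060058594), (103.50634765625, 102.52741241455078), 88.40436553955078) zs [0.0173 0.0207 0.0316 0.0344 0.0368]
side table z -5.218834568766008e-05 std 0.0013956727112734242
 wood n 202 [ 0.4752 -0.2393  0.0435] z max [0.0189 0.0461 0.0601 0.0612]
 top rect ((478.04254150390625, -248.2821502685547), (44.237125396728516, 34.028812408447266), 6.51386022567749) z 0.05922982539362249
 brass 80 [0.5815 0.0852 0.0327]
 holder rect ((614.0150756835938, 59.43666458129883), (105.71381378173828, 116.89846801757812), 88.55290222167969) zs [0.0164 0.021  0.0318 0.0338 0.0354]
```

Run:
```python
from h import *
np.set_printoptions(precision=4,suppress=True)
for n in("top","side"):
    f=np.load(n+"0.npz");P=cloud(n,f["d"]);hsv=cv2.cvtColor(f["p"],cv2.COLOR_RGB2HSV)
    X,Y,Z=P[...,0],P[...,1],P[...,2]
    m=(X>.35)&(X<.62)&(Y<-.17)&(Y>-.33)&(Z>.01)&(Z<.08)&(hsv[...,1]>60)&(hsv[...,0]>8)&(hsv[...,0]<25)
    mt=m&(Z>.054)&(Z<.068)
    for nm,mm in(("all",m),("top",mt)):
        r=cv2.minAreaRect(P[mm][:,:2].astype(np.float32)*1000); print(n,nm,mm.sum(),r,cv2.boxPoints(r).round(1).tolist())
    mh=(Z>.012)&(Z<.05)&(X>.46)&(X<.70)&(abs(Y-.06)<.075)
    num,lab,st,_=cv2.connectedComponentsWithStats(mh.astype(np.uint8)); k=1+st[1:,4].argmax(); mh=lab==k
    r=cv2.minAreaRect(P[mh][:,:2].astype(np.float32)*1000); print(" holder",mh.sum(),r,cv2.boxPoints(r).round(1).tolist())
    mp=mh&(hsv[...,1]>120)&(hsv[...,0]>18)&(hsv[...,0]<30)
    print(" brass bounds",P[mp].min(0),P[mp].max(0))
# top corner rays: (from zoom, 5x) plate corners z=.02
z=np.array([[102,80],[92,340],[295,345],[302,88]])/5+[260,140]-.4
print("plate top corners",ray("top",z,.02))
z=np.array([[135,85],[182,85],[155,325],[125,325]])/5+[260,140]-.4
print("brass corners z.034",ray("top",z,.034))
z=np.array([[222,335],[284,330],[222,180],[290,88],[222,88]])/5+[260,140]-.4
print("rail -y corners z.034",ray("top",z,.034))
z=np.array([[608,306],[682,291],[620,72],[550,90],[617,161],[645,265]])/5+[380-80,190]-.4
print("block tail corners, nose corners(z?), screws z.06",ray("top",z,.06))
```

```text
top all 692 ((505.7012634277344, -241.47561645507812), (108.61062622070312, 31.533456802368164), 13.235574722290039) [[449.20001220703125, -238.60000610351562], [456.3999938964844, -269.29998779296875], [562.2000122070312, -244.39999389648438], [555.0, -213.6999969482422]]
top top 472 ((496.4429931640625, -243.6880340576172), (89.64571380615234, 31.501903533935547), 13.047696113586426) [[449.20001220703125, -238.5], [456.29998779296875, -269.20001220703125], [543.7000122070312, -248.89999389648438], [536.5999755859375, -218.1999969482422]]
 holder 2115 ((618.2271728515625, 57.35249328613281), (103.59136962890625, 130.65185546875), 87.99569702148438) [[551.0999755859375, 7.900000095367432], [681.7000122070312, 3.299999952316284], [685.2999877929688, 106.80000305175781], [554.7999877929688, 111.4000015258789]]
 brass bounds [0.5605 0.0646 0.024 ] [0.6795 0.1097 0.0397]
side all 471 ((507.3466491699219, -240.74978637695312), (110.67359161376953, 36.91553497314453), 13.268292427062988) [[449.29998779296875, -235.5], [457.70001220703125, -271.3999938964844], [565.4000244140625, -246.0], [
[... 494 characters left out ...]
12, 110.5], [556.9000244140625, 113.80000305175781]]
 brass bounds [0.5614 0.0643 0.0186] [0.6808 0.1129 0.0364]
plate top corners [[0.6851 0.1034 0.02  ]
 [0.5543 0.1057 0.02  ]
 [0.5522 0.0064 0.02  ]
 [0.6814 0.0038 0.02  ]]
brass corners z.034 [[0.679  0.0856 0.034 ]
 [0.6791 0.0625 0.034 ]
 [0.5597 0.0739 0.034 ]
 [0.5596 0.0884 0.034 ]]
rail -y corners z.034 [[0.5549 0.0414 0.034 ]
 [0.5575 0.0115 0.034 ]
 [0.6314 0.0423 0.034 ]
 [0.6777 0.0095 0.034 ]
 [0.6776 0.0429 0.034 ]]
block tail corners, nose corners(z?), screws z.06 [[ 0.4482 -0.2335  0.06  ]
 [ 0.4553 -0.2681  0.06  ]
 [ 0.5583 -0.2421  0.06  ]
 [ 0.5496 -0.2089  0.06  ]
 [ 0.516  -0.2395  0.06  ]
 [ 0.4673 -0.2512  0.06  ]]
```

Run:
```python
from h import *
np.set_printoptions(precision=4,suppress=True)
f=np.load("top0.npz");g=cv2.GaussianBlur(f["p"],(0,0),.7).astype(float)
sat=f["p"].astype(float)
img={"r-b":g[...,0]-g[...,2],"gray":g.mean(-1)}
def vedge(ch,u0,u1,rows,z,sign):
    # subpixel max-gradient per row, columns between u0..u1 (linear in row)
    pts=[]
    for v in rows:
        row=img[ch][v,u0:u1+1]; d=np.diff(row)*sign; k=d.argmax()
        if d[k]<4: continue
        w=np.clip(d[max(0,k-1):k+2],0,None); kk=np.arange(max(0,k-1),max(0,k-1)+len(w))
        pts.append([u0+(w*kk).sum()/w.sum()+.5,v])
    pts=np.array(pts); W=ray("top",pts,z)
    for _ in range(3):
        c=np.polyfit(W[:,0],W[:,1],1); e=W[:,1]-np.polyval(c,W[:,0]); k=abs(e)<max(.0008,2*e.std())
        W=W[k]
    return len(W),np.degrees(np.arctan(c[0])),np.polyval(c,.558),np.polyval(c,.678),e.std()
R=range(160,203)
print("brass inner (exp yaw-2.86)",vedge("r-b",290,299,R,.034,-1))
print("brass outer",vedge("r-b",283,289,R,.034,1))
for s in(1,-1):
  print("plate left",s,vedge("gray",276,283,range(159,206),.02,s))
  print("rail- outer/plate right",s,vedge("gray",315,322,range(160,206),.02,s))
  print("rail- inner (exp yaw+2.86)",s,vedge("gray",302,307,R,.034,s))
for v in (165,180,195): print(v,img["gray"][v,276:324].astype(int).tolist())
```

```text
brass inner (exp yaw-2.86) (43, np.float64(-4.825590769012045), np.float64(0.07279356364333608), np.float64(0.06266290496092652), np.float64(0.00024263115151153573))
brass outer (38, np.float64(-1.8224958389023176), np.float64(0.08891222054067326), np.float64(0.08509390632487404), np.float64(0.00042953106637830794))
plate left 1 (8, np.float64(8.017714950033401), np.float64(0.09803096249459908), np.float64(0.11493369923940597), np.float64(0.003660169155124067))
rail- outer/plate right 1 (46, np.float64(-2.0105376796994756), np.float64(0.006167844651783237), np.float64(0.0019552551922874667), np.float64(0.0006127884400603278))
rail- inner (exp yaw+2.86) 1 (25, np.float64(0.5147215013037871), np.float64(0.03969689971334999), np.float64(0.04077495890644968), np.float64(8.180607332664934e-05))
plate left -1 (45, np.float64(-1.753146957617165), np.float64(0.10606031495412138), np.float64(0.10238738622210851), np.float64(0.0017018877739442713))
rail- outer/plate right -1 (46, np.float64(-1.6663775637848661), np.float64(0.013227278931355231), np.float64(0.009736241550939145), np.float64(0.0
[... 194 characters left out ...]
[131, 123, 116, 110, 97, 79, 75, 75, 72, 66, 82, 109, 115, 114, 114, 114, 113, 113, 113, 112, 121, 126, 127, 127, 126, 126, 126, 126, 126, 126, 126, 126, 127, 127, 127, 126, 124, 115, 109, 112, 124, 115, 87, 91, 99, 133, 144, 146]
180 [123, 113, 106, 100, 89, 78, 75, 74, 78, 97, 110, 116, 117, 117, 117, 117, 116, 111, 103, 120, 128, 129, 129, 128, 128, 129, 128, 124, 121, 127, 129, 129, 130, 130, 129, 120, 94, 80, 91, 117, 125, 114, 101, 98, 124, 133, 130, 130]
195 [113, 101, 91, 88, 77, 74, 77, 80, 87, 101, 115, 119, 118, 118, 118, 115, 112, 120, 128, 130, 131, 132, 131, 130, 131, 130, 129, 128, 125, 129, 131, 132, 132, 131, 130, 131, 132, 133, 133, 134, 119, 78, 73, 88, 116, 126, 123, 122]
```

move_arm([
  [-0.02, -0.018, 0.001, 0.08],
  [-0.05, -0.045, 0.003, 0.2],
  [-0.08, -0.073, 0.004, 0.32],
  [-0.11, -0.1, 0.005, 0.44],
  [-0.14, -0.127, 0.006, 0.56],
  [-0.17, -0.154, 0.008, 0.68],
  [-0.2, -0.18, 0.009, 0.8],
  [-0.23, -0.207, 0.01, 0.92],
  [-0.26, -0.235, 0.012, 1.04],
  [-0.29, -0.262, 0.013, 1.16],
  [-0.32, -0.29, 0.014, 1.28],
  [-0.345, -0.325, 0.018, 1.4],
  [-0.37, -0.36, 0.022, 1.52],
  [-0.39, -0.39, 0.026, 1.64],
  [-0.41, -0.425, 0.03, 1.76],
  [-0.425, -0.46, 0.035, 1.88],
  [-0.44, -0.495, 0.04, 2.0],
  [-0.46, -0.53, 0.045, 2.12],
  [-0.48, -0.565, 0.05, 2.24],
  [-0.5, -0.6, 0.055, 2.36],
], claw=1)

```text
time: 2.1
ee_pos: [0.4836, -0.1306, 0.1401]
eef_rot: [0.973, 0.231, 0.0, -0.0]
ft_force: [1.0, -0.6, -0.8]
width: 0.0871
```

```bash
cat > plan.py <<'E'
import sys,numpy as np
from bench import read_state
from scipy.spatial.transform import Rotation as Ro
x,y,z,yaw=map(float,sys.argv[1:5])
s=read_state();R=Ro.from_quat(s["eef_rot"]).as_matrix()
print("shift",np.round(R.T@(np.array([x,y,z])-s["ee_pos"]),4),"now yaw",round(np.degrees(np.arctan2(R[1,0],R[0,0])),2))
d=(yaw-np.degrees(np.arctan2(R[1,0],R[0,0]))+180)%360-180
print("roll",round(-np.radians(d),4),"q",np.round(s["joint_positions"],2),"F",np.round(s["ft_force"],2),"pos",np.round(s["ee_pos"],4),"w",round(float(s["width"]),4),"t",s["time"])
E
python3 plan.py .4968 -.2437 .10 13.2; python3 plan.py .4968 -.2437 .019 13.2
```

```text
shift [-0.0391  0.107   0.0401] now yaw 26.71
roll 0.2358 q [-0.49  0.1   0.71  1.89 -0.07  1.18 -0.86] F [ 1.04 -0.59 -0.81] pos [ 0.4836 -0.1306  0.1401] w 0.0871 t 2.1
shift [-0.0391  0.107   0.1211] now yaw 26.71
roll 0.2358 q [-0.49  0.1   0.71  1.89 -0.07  1.18 -0.86] F [ 1.04 -0.59 -0.81] pos [ 0.4836 -0.1306  0.1401] w 0.0871 t 2.1
```

move_arm([
  [-0.013, 0.035, 0.013, 0.08],
  [-0.026, 0.071, 0.026, 0.16],
  [-0.0391, 0.107, 0.04, 0.236],
  [-0.0391, 0.107, 0.04, 0.236],
  [-0.0391, 0.107, 0.04, 0.236],
  [-0.0391, 0.107, 0.04, 0.236],
])

```text
time: 2.7
ee_pos: [0.4976, -0.241, 0.1004]
eef_rot: [0.993, 0.118, 0.0, -0.0]
ft_force: [0.2, 0.4, 1.2]
width: 0.0869
```

```bash
python3 plan.py .4968 -.2437 .019 13.2
python3 - <<'E'
from h import *
for n in ("top","side"):
    p,d=imaging.camera(n); np.savez(f"{n}1.npz",p=p,d=d)
s=np.load("side1.npz")["p"][:,:,::-1];t=np.load("top1.npz")["p"][:,:,::-1]
a=cv2.resize(s[100:200,270:370],(400,400),interpolation=cv2.INTER_CUBIC)
b=cv2.resize(t[180:280,370:470],(400,400),interpolation=cv2.INTER_CUBIC)
cv2.imwrite("pics/z3.png",np.hstack([a,b]))
E
```

```text
shift [-0.0015  0.0025  0.0814] now yaw 13.56
roll 0.0063 q [-0.3   0.31  0.8   1.81 -0.24  1.13 -0.76] F [0.22 0.39 1.16] pos [ 0.4976 -0.241   0.1004] w 0.0869 t 2.7
```

View pics/z3.png

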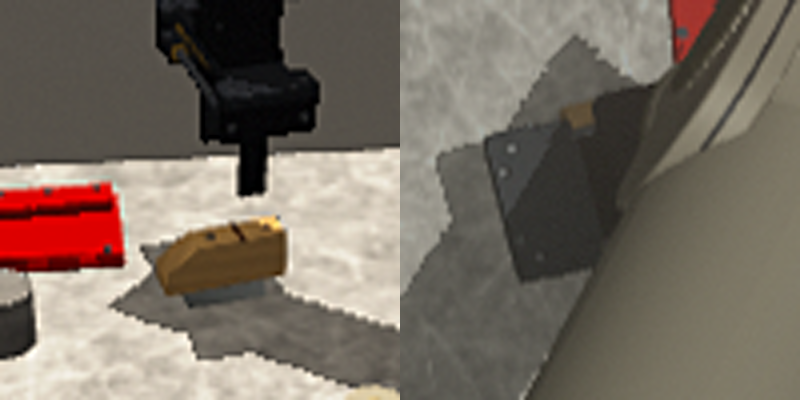

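move_arm([
  [0, 0.002, 0.02, 0.006],
  [-0.001, 0.002, 0.045, 0.006],
  [-0.001, 0.002, 0.065, 0.006],
  [-0.001, 0.002, 0.077, 0.006],
  [-0.001, 0.002, 0.081, 0.006],
  [-0.001, 0.002, 0.081, 0.006],
])

```text
time: 3.4
ee_pos: [0.4971, -0.244, 0.0195]
eef_rot: [0.993, 0.114, 0.0, -0.0]
ft_force: [-0.6, -0.7, -0.4]
width: 0.0869
```

move_arm([
  [0, 0, 0, 0],
  [0, 0, 0, 0],
  [0, 0, 0, 0],
  [0, 0, 0, 0],
  [0, 0, 0, 0],
  [0, 0, 0, 0],
  [0, 0, 0, 0],
  [0, 0, 0, 0],
], claw=-1, newtons=35)

```text
time: 4.2
ee_pos: [0.4968, -0.2443, 0.0193]
eef_rot: [0.993, 0.114, -0.0, -0.0]
ft_force: [0.1, -0.2, 0.2]
width: 0.031
```

```bash
python3 plan.py .4968 -.2437 .019 13.2
```

```text
shift [ 0.0001 -0.0006  0.0003] now yaw 13.11
roll -0.0016 q [-0.24  0.43  0.74  1.87 -0.34  0.98 -0.69] F [ 0.09 -0.24  0.21] pos [ 0.4968 -0.2443  0.0193] w 0.031 t 4.2
```

```bash
python3 plan.py .4935 .0584 .10 -1.9
```

```text
shift [ 0.0654 -0.2956 -0.0807] now yaw 13.11
roll 0.2619 q [-0.24  0.43  0.74  1.87 -0.34  0.98 -0.69] F [ 0.09 -0.24  0.21] pos [ 0.4968 -0.2443  0.0193] w 0.031 t 4.2
```

move_arm([
  [0, 0, -0.012, 0],
  [0, 0, -0.035, 0],
  [0.003, -0.01, -0.06, 0],
  [0.01, -0.04, -0.081, 0.04],
  [0.018, -0.075, -0.081, 0.08],
  [0.026, -0.115, -0.081, 0.12],
  [0.034, -0.155, -0.081, 0.16],
  [0.043, -0.195, -0.081, 0.2],
  [0.052, -0.235, -0.081, 0.24],
  [0.059, -0.265, -0.081, 0.262],
  [0.0635, -0.286, -0.081, 0.262],
  [0.0654, -0.2956, -0.081, 0.262],
  [0.0654, -0.2956, -0.081, 0.262],
  [0.0654, -0.2956, -0.081, 0.262],
])

```text
time: 5.6
ee_pos: [0.4936, 0.0569, 0.1005]
eef_rot: [1.0, -0.017, 0.0, 0.0]
ft_force: [0.1, 0.0, -2.1]
width: 0.0296
```

```bash
python3 plan.py .4935 .0584 .041 -1.9
python3 - <<'E'
from h import *
for n in ("top","side"):
    p,d=imaging.camera(n); np.savez(f"{n}2.npz",p=p,d=d)
s=np.load("side2.npz")["p"][:,:,::-1];t=np.load("top2.npz")["p"][:,:,::-1]
a=cv2.resize(s[170:270,260:360],(400,400),interpolation=cv2.INTER_CUBIC)
b=cv2.resize(t[140:240,250:350],(400,400),interpolation=cv2.INTER_CUBIC)
cv2.imwrite("pics/z4.png",np.hstack([a,b]))
E
```

```text
shift [-0.0001 -0.0015  0.0595] now yaw -1.98
roll -0.0014 q [-0.84  0.14  0.69  1.94 -0.1   1.09 -1.72] F [ 0.11  0.03 -2.09] pos [0.4936 0.0569 0.1005] w 0.0296 t 5.6
```

View pics/z4.png

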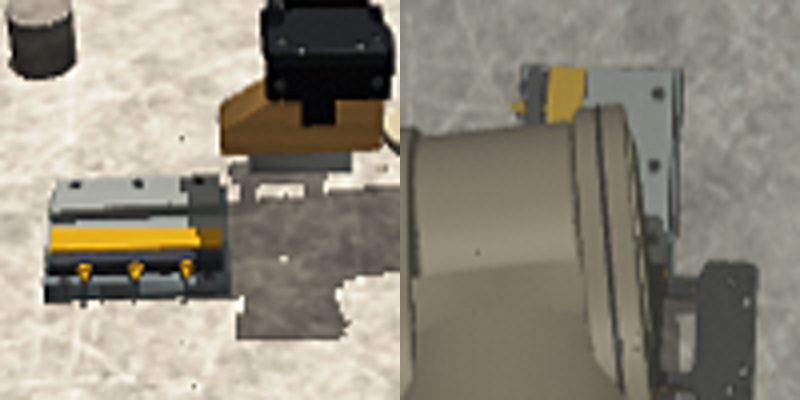

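move_arm([
  [0, 0, 0.015, 0],
  [0, 0, 0.035, 0],
  [0, 0, 0.05, 0],
  [0, 0, 0.0575, 0],
  [0, 0, 0.0593, 0],
  [0, 0, 0.0593, 0],
  [0, 0, 0.0593, 0],
])

```text
time: 6.4
ee_pos: [0.4941, 0.0583, 0.0417]
eef_rot: [1.0, -0.017, 0.001, -0.0]
ft_force: [-0.7, 0.0, -2.4]
width: 0.0297
```

```bash
python3 plan.py .5235 .0574 .041 -1.9
python3 - <<'E'
from h import *
p,d=imaging.camera("side"); np.savez("side3.npz",p=p,d=d)
s=p[:,:,::-1]
cv2.imwrite("pics/z5.png",cv2.resize(s[190:260,265:365],(800,560),interpolation=cv2.INTER_CUBIC))
E
```

```text
shift [ 0.0294 -0.0001  0.0008] now yaw -1.92
roll -0.0004 q [-0.81  0.23  0.67  2.   -0.17  0.97 -1.66] F [-0.66  0.04 -2.42] pos [0.4941 0.0583 0.0417] w 0.0297 t 6.4
```

View pics/z5.png

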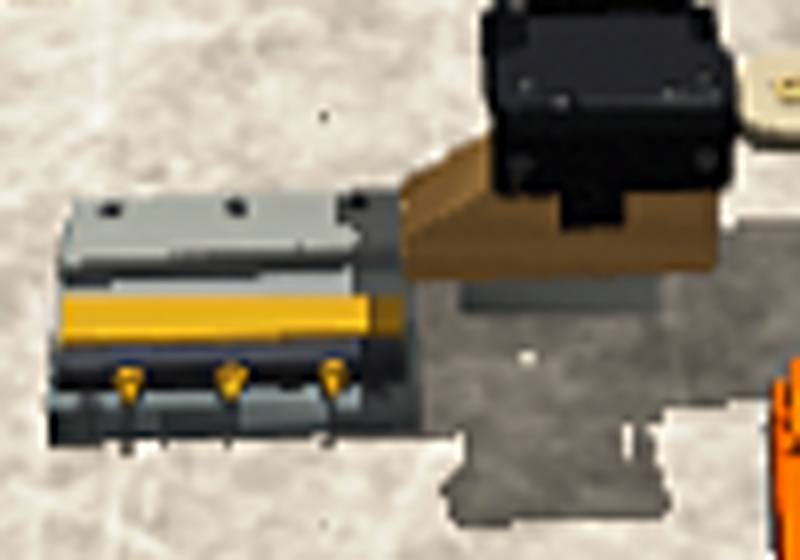

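move_arm([
  [0.004, 0, 0.0005, 0],
  [0.01, 0, 0.001, 0],
  [0.016, 0, 0.001, 0],
  [0.022, 0, 0.001, 0],
  [0.028, 0, 0.001, 0],
  [0.033, 0, 0.001, 0],
  [0.036, 0, 0.001, 0],
  [0.036, 0, 0.001, 0],
])

```text
time: 7.25
ee_pos: [0.5298, 0.0571, 0.04]
eef_rot: [1.0, -0.017, 0.0, 0.0]
ft_force: [0.3, 0.0, -2.9]
width: 0.0296
```

move_arm([
  [0.003, 0, 0, 0],
  [0.008, 0, 0, 0],
  [0.013, 0, 0, 0],
  [0.018, 0, 0, 0],
  [0.022, 0, 0, 0],
  [0.024, 0, 0, 0],
  [0.024, 0, 0, 0],
])

```text
time: 7.95
ee_pos: [0.5537, 0.0563, 0.04]
eef_rot: [1.0, -0.017, -0.0, 0.0]
ft_force: [-0.7, 0.5, -2.0]
width: 0.0296
```

```bash
python3 plan.py .5585 .0562 .0393 -1.9
python3 - <<'E'
from h import *
p,d=imaging.camera("side"); np.savez("side4.npz",p=p,d=d)
s=p[:,:,::-1]
cv2.imwrite("pics/z6.png",cv2.resize(s[190:260,265:365],(800,560),interpolation=cv2.INTER_CUBIC))
E
```

```text
shift [ 0.0048 -0.0001  0.0007] now yaw -1.91
roll -0.0002 q [-0.73  0.37  0.65  1.85 -0.27  1.01 -1.57] F [-0.73  0.55 -2.01] pos [0.5537 0.0563 0.04  ] w 0.0296 t 7.95
```

View pics/z6.png

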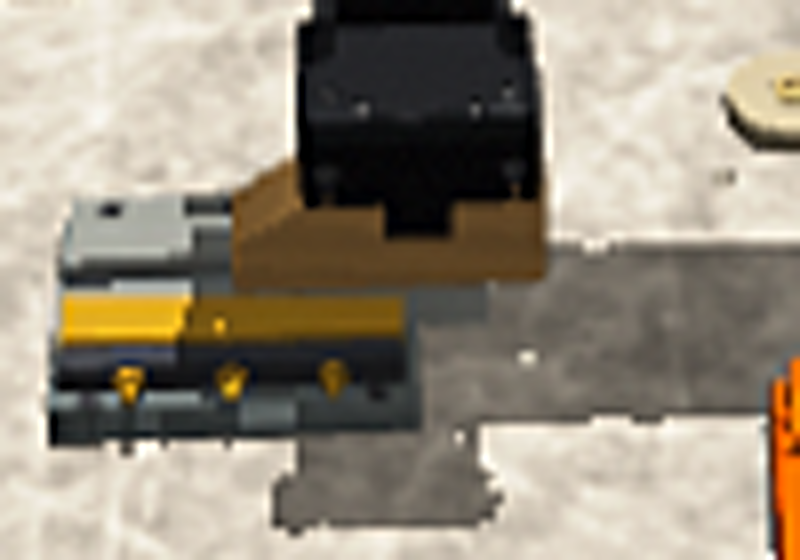

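move_arm([
  [0.003, 0, 0, 0],
  [0.006, 0, 0.0003, 0],
  [0.007, 0, 0.0006, 0],
  [0.007, 0, 0.0008, 0],
  [0.007, 0, 0.001, 0],
  [0.007, 0, 0.001, 0],
])

```text
time: 8.6
ee_pos: [0.5608, 0.0562, 0.0394]
eef_rot: [1.0, -0.017, 0.0, -0.0]
ft_force: [-0.0, -0.6, 2.2]
width: 0.0295
```

move_arm([
  [0, 0, 0, 0],
  [0, 0, 0, 0],
  [0, 0, 0, 0],
  [0, 0, 0, 0],
  [0, 0, 0, 0],
  [0, 0, 0, 0],
], claw=1)

```text
time: 9.2
ee_pos: [0.5605, 0.0562, 0.039]
eef_rot: [1.0, -0.017, -0.0, -0.0]
ft_force: [0.5, 0.7, -1.0]
width: 0.0694
```

move_arm([
  [0, 0, -0.015, 0],
  [0, 0, -0.04, 0],
  [0, 0, -0.06, 0],
  [-0.02, 0, -0.065, 0],
  [-0.05, 0, -0.065, 0],
  [-0.07, 0, -0.065, 0],
  [-0.08, 0, -0.065, 0],
  [-0.08, 0, -0.065, 0],
])

```text
time: 10.0
ee_pos: [0.4802, 0.0592, 0.1049]
eef_rot: [1.0, -0.016, 0.0, -0.001]
ft_force: [0.5, -0.7, -0.1]
width: 0.087
```

```bash
python3 plan.py .4785 .0588 .0393 -1.9
python3 - <<'E'
from h import *
p,d=imaging.camera("side"); np.savez("side5.npz",p=p,d=d)
s=p[:,:,::-1]
q,d=imaging.camera("top"); np.savez("top5.npz",p=q,d=d)
t=q[:,:,::-1]
a=cv2.resize(s[180:260,260:340],(400,400),interpolation=cv2.INTER_CUBIC)
b=cv2.resize(t[140:240,260:360],(400,400),interpolation=cv2.INTER_CUBIC)
cv2.imwrite("pics/z7.png",np.hstack([a,b]))
E
```

```text
shift [-0.0018  0.0006  0.0656] now yaw -1.88
roll 0.0004 q [-0.86  0.09  0.69  1.97 -0.07  1.1  -1.75] F [ 0.51 -0.68 -0.15] pos [0.4802 0.0592 0.1049] w 0.087 t 10.0
```

View pics/z7.png

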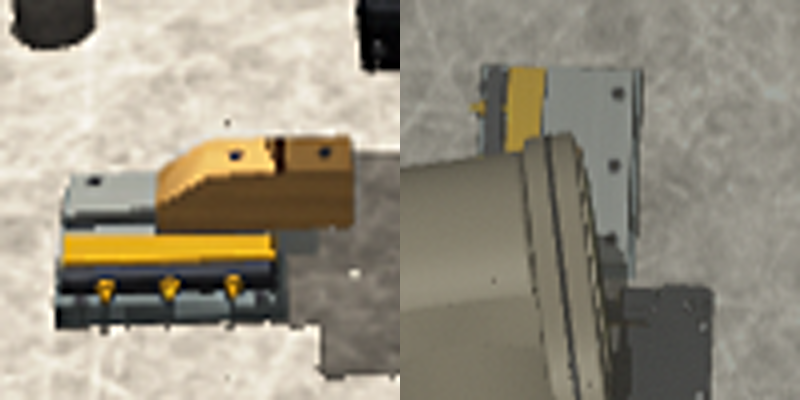

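move_arm([
  [0, 0, 0.012, 0],
  [0, 0, 0.03, 0],
  [0, 0, 0.048, 0],
  [0, 0, 0.06, 0],
  [0, 0, 0.064, 0],
  [0, 0, 0.064, 0],
  [0, 0, 0.064, 0],
  [0, 0, 0.064, 0],
  [0, 0, 0.064, 0],
  [0, 0, 0.064, 0],
  [0, 0, 0.064, 0],
], claw=-1)

```text
time: 11.2
ee_pos: [0.4806, 0.0589, 0.0402]
eef_rot: [1.0, -0.017, 0.0, -0.0]
ft_force: [0.8, -0.3, 0.1]
width: 0.0067
```

```bash
python3 plan.py .505 .0579 .041 -1.9
python3 - <<'E'
from h import *
p,d=imaging.camera("side"); np.savez("side6.npz",p=p,d=d)
s=p[:,:,::-1]
cv2.imwrite("pics/z8.png",cv2.resize(s[180:260,260:360],(750,600),interpolation=cv2.INTER_CUBIC))
E
```

```text
shift [ 0.0244  0.0002 -0.0008] now yaw -1.9
roll 0.0 q [-0.83  0.2   0.68  2.03 -0.15  0.96 -1.68] F [ 0.81 -0.28  0.14] pos [0.4806 0.0589 0.0402] w 0.0067 t 11.2
```

View pics/z8.png

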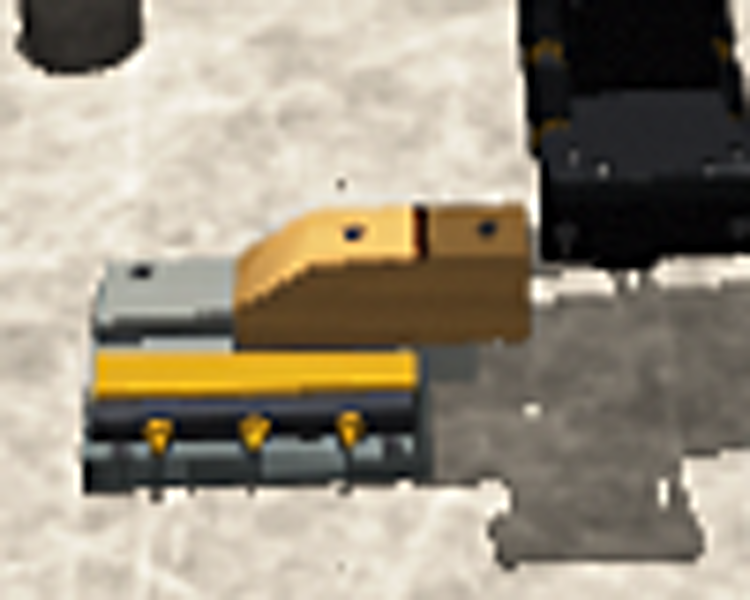

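move_arm([
  [0.005, 0, 0, 0],
  [0.012, 0, 0, 0],
  [0.019, 0, 0, 0],
  [0.023, 0, 0, 0],
  [0.026, 0, 0, 0],
  [0.029, 0, 0, 0],
  [0.032, 0, 0, 0],
  [0.035, 0, 0, 0],
  [0.038, 0, 0, 0],
  [0.041, 0, 0, 0],
  [0.043, 0, 0, 0],
  [0.043, 0, 0, 0],
])

```text
time: 12.45
ee_pos: [0.5239, 0.0574, 0.0401]
eef_rot: [1.0, -0.017, 0.0, 0.0]
ft_force: [0.4, 0.6, 0.6]
width: 0.0005
```

move_arm([
  [0.001, 0, 0, 0],
  [0.002, 0, 0, 0],
  [0.003, 0, 0, 0],
  [0.004, 0, 0, 0],
  [0.004, 0, 0, 0],
])

```text
time: 12.95
ee_pos: [0.5277, 0.0573, 0.0401]
eef_rot: [1.0, -0.017, 0.0, -0.0]
ft_force: [-0.4, -1.3, 1.1]
width: 0.0008
```

move_arm([
  [0.001, 0, 0, 0],
  [0.002, 0, 0, 0],
  [0.003, 0, 0, 0],
  [0.003, 0, 0, 0],
])

```text
time: 13.35
ee_pos: [0.5307, 0.0572, 0.04]
eef_rot: [1.0, -0.017, 0.0, 0.0]
ft_force: [-1.0, 0.5, -0.3]
width: 0.0006
```

move_arm([
  [0.001, 0, 0, 0],
  [0.002, 0, 0, 0],
  [0.003, 0, 0, 0],
  [0.003, 0, 0, 0],
])

```text
time: 13.75
ee_pos: [0.5337, 0.057, 0.04]
eef_rot: [1.0, -0.017, 0.0, 0.0]
ft_force: [0.6, -0.1, -0.0]
width: 0.0003
```

move_arm([
  [0.001, 0, 0, 0],
  [0.002, 0, 0, 0],
  [0.003, 0, 0, 0],
  [0.003, 0, 0, 0],
])

```text
time: 14.15
ee_pos: [0.5366, 0.057, 0.04]
eef_rot: [1.0, -0.017, -0.0, -0.0]
ft_force: [-1.8, 0.6, 0.0]
width: 0.0
```

```bash
python3 plan.py .54 .0568 .041 -1.9
python3 - <<'E'
from h import *
p,d=imaging.camera("side"); np.savez("side7.npz",p=p,d=d)
s=p[:,:,::-1]
cv2.imwrite("pics/z9.png",cv2.resize(s[180:260,260:360],(750,600),interpolation=cv2.INTER_CUBIC))
E
```

```text
shift [ 0.0035  0.0001 -0.001 ] now yaw -1.9
roll -0.0 q [-0.76  0.34  0.66  1.89 -0.25  0.99 -1.59] F [-1.77  0.63  0.01] pos [0.5366 0.057  0.04  ] w 0.0 t 14.15
```

View pics/z9.png

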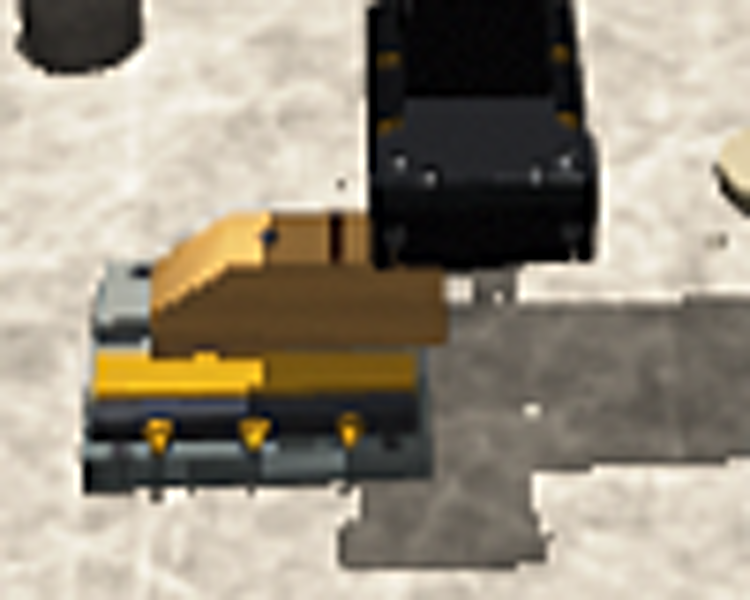

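move_arm([
  [0.001, 0, 0, 0],
  [0.002, 0, 0, 0],
  [0.003, 0, 0, 0],
  [0.003, 0, 0, 0],
])

```text
time: 14.6
ee_pos: [0.5382, 0.057, 0.0399]
eef_rot: [1.0, -0.017, -0.001, -0.0]
ft_force: [-9.3, 1.3, 6.5]
width: 0.0001
```

move_arm([
  [0.001, 0, 0, 0],
  [0.002, 0, 0, 0],
  [0.002, 0, 0, 0],
])

```text
time: 14.9
ee_pos: [0.5393, 0.057, 0.0398]
eef_rot: [1.0, -0.017, -0.002, -0.0]
ft_force: [-13.8, 1.7, 11.6]
width: 0.0004
```

move_arm([
  [0.001, 0, 0, 0],
  [0.002, 0, 0, 0],
  [0.002, 0, 0, 0],
])

```text
time: 15.2
ee_pos: [0.5403, 0.057, 0.0397]
eef_rot: [1.0, -0.017, -0.003, -0.0]
ft_force: [-18.6, 2.6, 15.8]
width: 0.0001
```

```bash
python3 plan.py .53 .0575 .041 -1.9
python3 - <<'E'
from h import *
p,d=imaging.camera("side"); np.savez("side8.npz",p=p,d=d)
E
python3 plan.py .53 .0575 .041 -1.9
```

```text
shift [-0.0103 -0.0001 -0.0012] now yaw -1.89
roll 0.0001 q [-0.75  0.35  0.66  1.88 -0.25  1.01 -1.58] F [-18.64   2.58  15.81] pos [0.5403 0.057  0.0397] w 0.0001 t 15.2
shift [-0.0103 -0.0001 -0.0012] now yaw -1.89
roll 0.0002 q [-0.75  0.35  0.66  1.88 -0.25  1.01 -1.58] F [-18.03   1.86  16.14] pos [0.5403 0.0571 0.0397] w 0.0004 t 15.25
```

move_arm([
  [-0.001, 0, 0, 0],
  [-0.002, 0, 0, 0],
  [-0.003, 0, 0, 0],
  [-0.004, 0, 0, 0],
  [-0.006, 0, 0, 0],
  [-0.01, 0, 0, 0],
  [-0.018, 0, 0, 0],
  [-0.025, 0, 0, 0],
  [-0.025, 0, 0, 0],
])

```text
time: 16.15
ee_pos: [0.5174, 0.0577, 0.04]
eef_rot: [1.0, -0.016, -0.0, -0.0]
ft_force: [0.1, 0.6, 0.2]
width: 0.0004
```

```bash
python3 - <<'E'
from h import *
p,d=imaging.camera("side"); np.savez("side9.npz",p=p,d=d)
a=np.load("side8.npz")["p"][:,:,::-1][180:260,260:340];b=p[:,:,::-1][180:260,260:340]
cv2.imwrite("pics/z10.png",np.hstack([cv2.resize(i,(400,400),interpolation=cv2.INTER_CUBIC) for i in (a,b)]))
E
python3 plan.py .53 .0575 .041 -1.9
```

```text
shift [ 0.012  -0.0001 -0.0008] now yaw -1.88
roll 0.0003 q [-0.78  0.29  0.67  1.94 -0.22  0.98 -1.61] F [ 0.05 -0.17 -0.11] pos [0.5181 0.0578 0.0402] w 0.0003 t 16.2
```

View pics/z10.png

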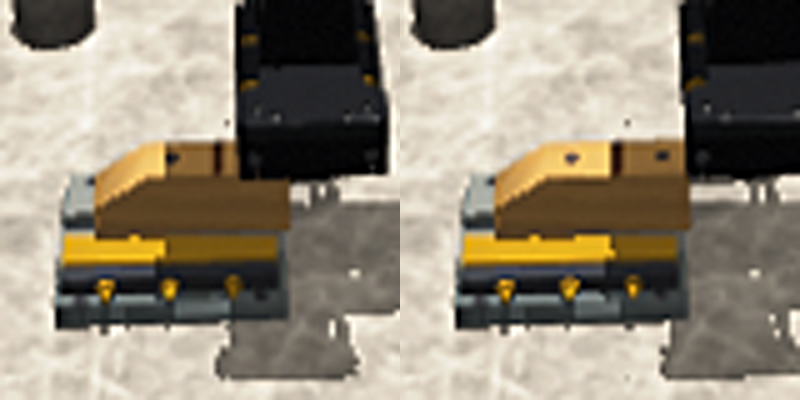

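move_arm([
  [0.005, 0, 0, 0],
  [0.012, 0, 0, 0],
  [0.017, 0, 0, 0],
  [0.019, 0, 0, 0],
  [0.02, 0, 0, 0],
  [0.02, 0, 0, 0],
  [0.02, 0, 0, 0],
])

```text
time: 16.9
ee_pos: [0.5383, 0.0568, 0.04]
eef_rot: [1.0, -0.017, -0.0, -0.0]
ft_force: [0.0, 0.1, -0.6]
width: 0.0002
```

move_arm([
  [0.001, 0, 0, 0],
  [0.002, 0, 0, 0],
  [0.002, 0, 0, 0],
])

```text
time: 17.2
ee_pos: [0.5403, 0.0569, 0.04]
eef_rot: [1.0, -0.017, -0.0, -0.0]
ft_force: [-1.7, -0.4, 0.4]
width: 0.0005
```

move_arm([
  [0.0005, 0, 0, 0],
  [0.001, 0, 0, 0],
  [0.001, 0, 0, 0],
])

```text
time: 17.5
ee_pos: [0.5403, 0.0569, 0.0399]
eef_rot: [1.0, -0.017, -0.001, -0.0]
ft_force: [-7.8, 0.9, 6.8]
width: 0.0006
```

move_arm([
  [0, 0, -0.0005, 0],
  [0.0003, 0, -0.0005, 0],
  [0.0003, 0, -0.0005, 0],
])

```text
time: 17.8
ee_pos: [0.5403, 0.0569, 0.04]
eef_rot: [1.0, -0.016, -0.002, -0.0]
ft_force: [-6.9, 0.8, 1.7]
width: 0.0005
```

move_arm([
  [0.0004, 0, -0.0003, 0],
  [0.0008, 0, -0.0006, 0],
  [0.0008, 0, -0.0006, 0],
])

```text
time: 18.1
ee_pos: [0.5403, 0.0569, 0.0401]
eef_rot: [1.0, -0.016, -0.002, 0.0]
ft_force: [-7.8, 0.3, 0.1]
width: 0.0008
```

move_arm([
  [0.0005, 0, -0.0003, 0],
  [0.001, 0, -0.0006, 0],
  [0.001, 0, -0.0006, 0],
])

```text
time: 18.4
ee_pos: [0.5403, 0.0569, 0.0402]
eef_rot: [1.0, -0.016, -0.003, 0.0]
ft_force: [-10.4, 0.7, -1.0]
width: 0.0003
```

move_arm([
  [0.0005, 0, -0.0002, 0],
  [0.001, 0, -0.0004, 0],
  [0.001, 0, -0.0004, 0],
])

```text
time: 18.7
ee_pos: [0.5404, 0.0569, 0.0403]
eef_rot: [1.0, -0.016, -0.004, 0.0]
ft_force: [-13.6, 0.5, 0.0]
width: 0.0004
```

move_arm([
  [0.0004, 0, -0.0003, 0],
  [0.0008, 0, -0.0005, 0],
  [0.0008, 0, -0.0005, 0],
])

```text
time: 19.0
ee_pos: [0.5405, 0.0569, 0.0405]
eef_rot: [1.0, -0.016, -0.005, 0.0]
ft_force: [-16.0, 0.7, -1.1]
width: 0.0004
```

move_arm([
  [0.0003, 0, -0.0001, 0],
  [0.0006, 0, -0.0002, 0],
  [0.0006, 0, -0.0002, 0],
])

```text
time: 19.3
ee_pos: [0.5406, 0.0569, 0.0406]
eef_rot: [1.0, -0.016, -0.005, 0.0]
ft_force: [-17.4, 1.2, 0.8]
width: 0.0008
```

move_arm([
  [-0.001, 0, 0.0005, 0],
  [-0.002, 0, 0.001, 0],
  [-0.003, 0, 0.0015, 0],
  [-0.0045, 0, 0.002, 0],
  [-0.007, 0, 0.002, 0],
  [-0.012, 0, 0.002, 0],
  [-0.022, 0, 0.002, 0],
  [-0.035, 0, 0, 0],
  [-0.055, 0, -0.02, 0],
  [-0.075, 0, -0.06, 0],
  [-0.09, 0, -0.1, 0],
  [-0.1, 0, -0.13, 0],
  [-0.1, 0.03, -0.14, 0],
  [-0.1, 0.07, -0.14, 0],
  [-0.1, 0.11, -0.14, 0],
  [-0.1, 0.15, -0.14, 0],
  [-0.1, 0.18, -0.14, 0],
  [-0.1, 0.2, -0.14, 0],
  [-0.1, 0.2, -0.14, 0],
  [-0.1, 0.2, -0.14, 0],
])

```text
time: 21.3
ee_pos: [0.4391, -0.1395, 0.1826]
eef_rot: [1.0, -0.017, 0.0, -0.0]
ft_force: [0.5, 0.5, 0.1]
width: 0.0002
```

Run:
```python
from h import *
f={}
for n in ("side","top"):
    p,d=imaging.camera(n); np.savez(n+"10.npz",p=p,d=d); f[n]=p
    cv2.imwrite(f"pics/{n}10.png",p[:,:,::-1])
P=cloud("top",np.load("top10.npz")["d"]);hsv=cv2.cvtColor(f["top"],cv2.COLOR_RGB2HSV)
X,Y,Z=P[...,0],P[...,1],P[...,2]
m=(X>.48)&(X<.7)&(abs(Y-.055)<.04)&(Z>.074)&(Z<.09)&(hsv[...,1]>60)&(hsv[...,0]<25)
print(cv2.minAreaRect(P[m][:,:2].astype(np.float32)*1000),np.median(Z[m]))
a=f["side"][:,:,::-1][180:260,260:340];b=f["top"][:,:,::-1][140:220,260:340]
cv2.imwrite("pics/z11.png",np.hstack([cv2.resize(i,(400,400),interpolation=cv2.INTER_CUBIC) for i in (a,b)]))
for n in("side","top"):
    a=np.load(n+"0.npz")["p"].astype(int);b=f[n].astype(int)
    c={"ring":[.66,-.17],"wheel":[.40,-.06],"cast":[.49,.30]}
    for k,v in c.items():
        u=proj(n,[*v,.02])[0].astype(int); s=np.s_[u[1]-25:u[1]+25,u[0]-25:u[0]+25]
        print(n,k,u,"mean diff",abs(a[s]-b[s]).mean().round(2))
```

```text
((595.6425170898438, 55.73078155517578), (30.06702423095703, 91.42939758300781), 87.91287231445312) 0.07976690424241555
side ring [281 181] mean diff 2.53
side wheel [363 198] mean diff 43.39
side cast [350 294] mean diff 2.86
top ring [390 165] mean diff 6.85
top wheel [345 271] mean diff 31.11
top cast [197 233] mean diff 7.5
```

View pics/z11.png

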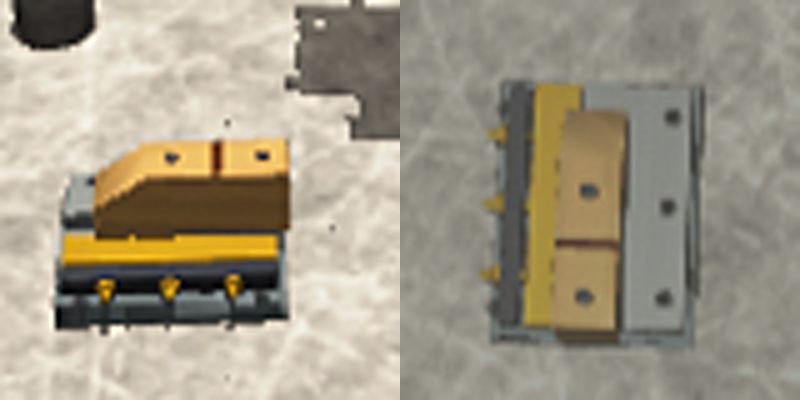

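View pics/top10.png

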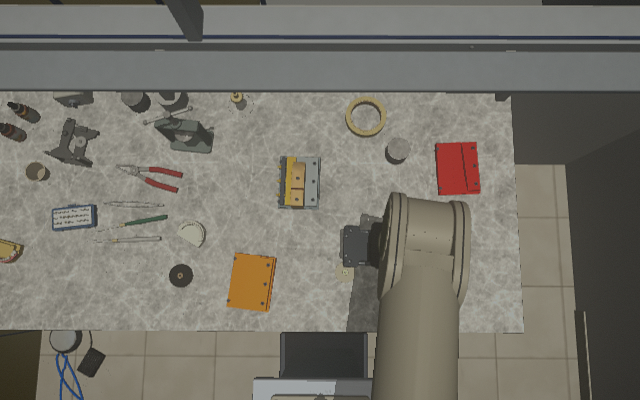

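Run:
```python
from bench import r
print(r.close_job())
```

```text
the job is handed in; nothing more can be done
None
```

The filing block is wedged in the grey holder's way and standing by itself. I handed the job in at about 21 s of the 64 s allowed.

**What I did:** I gripped the block at pin_mid and slid the tongue nose first into the wide mouth. I let go on the way's floor, then pushed the tail face with the closed fingers.

**Binding:** The block began to bind about 32 mm past the mouth. I pushed it about 4 mm further, where it resisted about 18 N along the slide (18.6 N at most). From that travel I estimate the brass strip moved about 0.4 mm, but I could not measure it directly.

**Check that disagreed:** During that first push the fingers also dragged down on the tail with about 16 N, so it was not a straight push. I backed off, found the block had not sprung back, and pushed again with the vertical load trimmed to about 0. It resisted 17.4 N and moved only about 0.3 mm.

**Last checks:**
- **Block:** its top is 80 mm above the bench, as it should be when seated. It lies in line with the way to about 0.2°, and the arm was touching nothing.
- **Cast and ring:** they look unmoved in both cameras.
- **Wheel:** the arm hid most of it in the last pictures, so my image comparison there showed nothing useful. The tool never went low near it.

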